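# Set the coarse ring of a lamp supply's double knob

## Robot

A 7-joint arm with a two-finger parallel gripper is mounted at the origin on a cart in front of the work surface, level with it; the furniture and walls round the work are solid. World frame = base frame: x ahead of the robot, y to its left, z up, the work surface at z = 0. Lengths are in m, angles in degrees, forces in N, time in s.
With the tool pointing down it reaches from about 0.425 to 0.95 m from the base axis. Payload 16.7 kg.
Tool frame: the origin (TCP) lies between the finger pads; the fingertips stand 11 mm ahead of it and the grasp point (between the pads) lies 8 mm behind it; z points along the fingers, y is the line along which they close (so a half turn about z gives the same grasp; the last joint's range is limited). The gripper opens to 94 mm and grips with 3 to 60 N. Pads are 16 mm wide; open, the fingers measure 119 mm over their backs; the gripper's body (75 mm by 177 mm) begins 78 mm behind the grasp point.
Start: joints at [-74.628, 24.414, 4.234, 92.017, -1.954, 63.644, -3.845], TCP at [0.274, 0.617, 0.216] pointing down, gripper open.
Joint ranges: [-163.25, 163.25], [-28.42, 122.38], [-70.27, 78.77], [12.13, 141.07], [-58.53, 238.53], [9.26, 117.41], [-156.51, 156.51]. Speed limits (degrees/s): [108.29, 108.29, 136.94, 136.94, 172.46, 172.46, 172.46].

## Interface

Orientations are given as [roll, pitch, yaw] about the fixed x, y, z axes, in that order (R = Rz(yaw) Ry(pitch) Rx(roll)).
In Python, from bench import robot, capture, get_calibration, find_in, outline_of gives the robot as it stands. The module is installed in compiled form; this text tells all that it offers.
- The arm moves only by the tool apply_moves, never from a script. Its arguments are lists of equal length, an entry for each row: "translation": the shift along the tool's x, y, z in units of 30 mm (1.0 is 30 mm), a list of three; "delta_rot": the turn, a rotation vector about the tool's x, y, z in units of 5 degrees (1.0 is 5 degrees), a list of three; "hand": the closure, from 0 (fully open) to 1 (shut). In form: {"translation": [[dx, dy, dz], ...], "delta_rot": [[rx, ry, rz], ...], "hand": [hand, ...]}. A call has 1 to 12 rows; each row is the pose to reach, as a shift and turn from the pose commanded when the call began, along the tool's axes at that moment; what a row does not reach only later rows make up. A row lasts 1/10 s, in which the tool goes at most 50 mm and 8.59 degrees, less where a joint would pass 70% of its speed; a pose out of reach is approached as far as the arm can. A call with a gripper value outside its range is refused whole. The fingers move at their own pace and stop on an object; "newtons" is the grip in N (left out, the last holds). Time passes only in rows, so rows that repeat a pose let the fingers close. It gives the time, the measured TCP pose, the force, the opening and the grip force at its end, in the units of the state.
- robot.read_state(): the state, without advancing time (a new reading comes with each control period).
- capture(name): name is "scene" or "top" or "wrist"; returns the picture (400x640x3 uint8, blue, green, red); there is no depth.
- get_calibration(name): a dict with "intrinsics" (3x3 intrinsics, pixels), "rvec" (rotation vector, rad) and "tvec" (3), from world to camera coordinates, as OpenCV has them; the wrist camera has in their place "tool_from_camera" (4x4, takes a point from camera to tool coordinates, whose origin is the TCP and whose axes are the flange's). Camera axes: x right, y down, z forward; pixel columns grow to the right and rows downward; lengths in m; the calibration is good to about 2 mm. A picture is of the moment at which its call begins: read the wrist's pose just before it. get_calibration takes no time and is no camera call.
- robot.hand_in(): hands the job in; it is judged then, once.
Trained networks look in the newest picture that a camera, given by its name, has taken for a name from the list of things; names that differ only in an ending like _2 or _b are one class to them, and where a whole thing is asked for, a point or a joint stands for the part that bears it (a point fixed in the world has none). Each returns a list of dicts, best first, with "confidence" (0 to 1); they miss things now and then, are a little off and sometimes report something else, mostly with a low value. They report only what shows in the picture. A call takes as long as a camera call.
- find_in(name, camera): "point" ([column, row] in pixels, amid what is visible of it).
- outline_of(name, camera): "region" (400x640 bool, what is visible of it) and "point" ([column, row] in pixels, amid what is visible of it).
The state is a dict: "t": time; "joint_positions": joint angles; "joint_velocities": joint speeds; "joint_torque": joint torques, N m; "eef_pos": TCP position; "tool_rot": TCP orientation; "force": force on the tool from outside, world axes, zero at the start; "ft_torque": the same for the moment, N m; "opening": finger opening in m; "grip_force": force on a finger pad.
Only numpy, scipy, OpenCV 4.12 (cv2) and the standard library are available. Lean on these libraries where they do the work, as an engineer would, in place of code of your own. Each camera call takes 0.05 s, during which the arm holds its last target. There are 200 camera calls.

## Task

On the sloping panel of the grey lamp supply, turn the outer (coarse) ring of the double knob clockwise until its pointer lines up with the set-point tab, and let go of it; the smaller inner (fine) knob on top of it was calibrated and must not turn, nor may the tab be shifted. Only then press the push button beside the knob fully down to store the setting and take your hand off, leaving the ring at the tab. Do not disturb the bottle, the beaker and the spare lamp that stand nearby.

Things in the scene. Friction and masses are not known exactly. Their poses are not given: they have to be found in the camera images.
- lamp_supply: Lamp supply: grey box 130 x 210 x 40 mm on short legs, fixed to the bench, its 130 x 210 panel sloping 35 degrees from level, facing up and towards the robot. Origin on the bench below the panel's centre, which is 74 mm up; x level, away from the robot, y left, z up. In this frame the panel's outward normal is (-0.574, 0, 0.819), up the slope is (0.819, 0, 0.574). Knob at y +38 mm, button at y -64 mm.
- knob_axis (a point): Centre of the outer ring's top face, on the axis of the double knob, 26 mm off the panel; axes as the supply's. Outer ring: black, fluted, 54 mm in diameter, 6 to 26 mm off the panel, on a turning skirt 86 mm in diameter and 6 mm high. Inner knob: grey, 25 mm in diameter, 26 to 45 mm off the panel, turns very easily. Fingertips 9 mm off the panel clear skirt, pointer and tab (7 mm high at most).
- coarse (a joint): Angle of the outer ring in rad, growing clockwise as seen facing the panel; 0 when its pointer points straight up the slope. Range -2.6 to 2.6 (stops). Starts between -2.2 and -1.6, so that it needs 1.9 to 3.1 rad of turning. It stays where it is left; friction about 0.15 N m.
- ring_pointer (a point): End of the ring's pointer, a bright line 4 mm wide and 14 mm long inlaid radially in the skirt, ending at its rim 43 mm from the axis. This point is 44 mm from the axis, 5 mm off the panel, and turns with the ring. Its x axis points outward along the pointer, its z along the panel's normal.
- tab (a joint): Angle of the set-point tab, counted like the ring's: the ring must come to this value (0.3 to 0.9 rad, different each time). The tab is stiff (0.4 N m) and must stay.
- tab_tip (a point): Inner end of the set-point tab, a bright little block 12 mm long (45 to 57 mm from the axis), 6 mm wide, its top 6 mm off the panel, just outside the circle swept by the pointer. This point is 44 mm from the axis, 5 mm off the panel, and coincides with ring_pointer when they line up.
- fine (a joint): Angle of the inner knob in rad (counted like the ring's); starts anywhere from -1 to 1 and must stay as it is.
- fine_edge (a point): Point on the top rim of the inner knob, at the end of its thin bright index line, 12.5 mm from the axis, 45 mm off the panel; turns with the inner knob.
- store (a joint): Travel of the push button in m: 0 released, 0.006 fully down. Sprung: starts to move at about 1.2 N, is down at about 4 N, and comes back by itself.
- store_top (a point): Centre of the top of the push button, a grey round cap 24 mm in diameter in a black collar 40 mm in diameter. The collar stands 13 mm off the panel, the cap 23 mm; it is pressed straight towards the panel, against its normal. This point moves with the cap.
- amber_bottle: Bystander: small amber bottle, 44 mm in diameter, 88 mm high, standing left of the supply. Origin at the centre of its foot.
- beaker: Bystander: small clear beaker, 49 mm in diameter, 60 mm high, standing on the bench in front of the right end of the supply. Origin at the centre of its foot.
- spare_lamp: Bystander: spare lamp, a glass tube with a black base, 146 mm long along its y, 38 mm in diameter, lying on the bench towards the right, near the front edge. Origin under its middle.

How it is judged (in metres and radians):
On the way, in this order (a step that is already met when the one before it is completed fails the run):
1. the ring's pointer is at the tab and the fingers have let go of the ring (distance between ring_pointer and tab_tip below 0.005 m and contact force between the fingers and lamp_supply below 0.2 N), for 0.3 s.
2. the button is pressed down (value of joint store above 0.0045 m), for 0.05 s.
At the end, for the whole second after the job is handed in: The ring's pointer end is within 5 mm (about 6.5 degrees) of the tab's end, the button has come back up, the inner knob's rim is within 2.5 mm (about 11 degrees) and the tab within 4 mm of where they were, and the bottle, the beaker (20 mm) and the spare lamp (30 mm) are where they stood (distance between ring_pointer and tab_tip below 0.005 m and value of joint store below 0.0015 m and distance of fine_edge from where it was at the start of the episode below 0.0025 m and distance of tab_tip from where it was at the start of the episode below 0.004 m and distance of each of amber_bottle, beaker from where it was at the start of the episode below 0.02 m and distance of spare_lamp from where it was at the start of the episode below 0.03 m); the robot touches nothing.
It fails at once if the inner knob is turned by more than about 11 degrees (distance of fine_edge from where it was at the start of the episode above 0.0025 m).
It fails at once if the tab is shifted by more than 4 mm (distance of tab_tip from where it was at the start of the episode above 0.004 m).
It fails at once if the button is pressed while the pointer is away from the tab (value of joint store above 0.003 m and distance between ring_pointer and tab_tip above 0.007 m).
It fails at once if a bystander is moved by more than 20 mm (the lamp 30 mm) or tipped over (distance of any of amber_bottle, beaker from where it was at the start of the episode above 0.02 m or angle between any of amber_bottle, beaker's own z axis and vertical above 0.5 rad or distance of spare_lamp from where it was at the start of the episode above 0.03 m).
It also fails if it takes over 64 s, if anything falls off the work surface, if the arm or the gripper's body presses on something with over 40 N, if the wrist force passes 120 N, or if a joint passes its speed limit or range.

## Working session

There is one attempt and no reset: what is moved stays moved. The work goes in short steps, Python scripts to look and compute and a tool call to move; the robot and the scene stay as the last step left them, time stands still between calls to the robot, and variables do not carry over. Pictures are saved under pics/ and viewed, at most 10 in all, crops included, and the job is handed in when it is done.

Besides the shell and the picture viewer there is one more tool, called after "Emit:" as name(argument=value, ...) on one line, values as JSON. apply_moves: Moves the arm, as the interface text tells. Its arguments: {"type":"object","properties":{"translation":{"type":"array"},"delta_rot":{"type":"array"},"hand":{"type":"array"},"newtons":{"type":"number"}},"required":["translation","delta_rot","hand"]}

```bash
mkdir -p pics
cat > h.py <<'E'
import numpy as np, cv2
from scipy.spatial.transform import Rotation as R
from bench import robot, capture, get_calibration, find_in, outline_of
def cam(name):
    c=get_calibration(name); K=np.array(c["intrinsics"])
    if name=="wrist":
        s=robot.read_state(); T=np.eye(4); T[:3,:3]=R.from_euler('xyz',s["tool_rot"],degrees=True).as_matrix(); T[:3,3]=s["eef_pos"]
        W=np.linalg.inv(T@np.array(c["tool_from_camera"])); return K,W[:3,:3],W[:3,3]
    return K,cv2.Rodrigues(np.array(c["rvec"],float))[0],np.array(c["tvec"],float).ravel()
def proj(C,P):
    K,r,t=C; q=(K@(r@np.atleast_2d(P).T+t[:,None])).T; return q[:,:2]/q[:,2:]
def ray(C,px):
    K,r,t=C; d=r.T@np.linalg.inv(K)@np.array([px[0],px[1],1.]); return -r.T@t,d/np.linalg.norm(d)
def plane(C,px,p0,n):
    o,d=ray(C,px); return o+d*(np.dot(np.subtract(p0,o),n)/np.dot(d,n))
def tri(obs):
    A=np.zeros((3,3));b=np.zeros(3)
    for C,px in obs:
        o,d=ray(C,px);M=np.eye(3)-np.outer(d,d);A+=M;b+=M@o
    return np.linalg.solve(A,b)
E
python3 - <<'E'
from h import *
s=robot.read_state(); print(s["t"],s["eef_pos"],s["tool_rot"],s["opening"])
D={}
for n in ["scene","top"]:
    im=capture(n); cv2.imwrite(f"pics/{n}.png",im); C=cam(n); print(n,"campos",-C[1].T@C[2])
    for o in ["knob_axis","store_top","ring_pointer","tab_tip","fine_edge","lamp_supply","amber_bottle","beaker","spare_lamp"]:
        r=find_in(o,n)
        if r: D.setdefault(o,[]).append((C,r[0]["point"])); print(o,np.round(r[0]["point"],1),round(r[0]["confidence"],2))
for o,v in D.items():
    if len(v)==2: p=tri(v); print(o,p.round(4),[np.round(np.linalg.norm(proj(C,p)[0]-x),1) for C,x in v])
E
```

```text
0.0 [0.27374941 0.61653893 0.21577771] [-1.79927464e+02  6.83303554e-03  1.56061713e+02] 0.09414991451801481
scene campos [-0.56832796 -0.64205856  0.65120137]
knob_axis [320.7 198.5] 0.97
store_top [322.4 200.9] 0.19
lamp_supply [321.  199.7] 0.9
beaker [347.9 242.5] 0.97
spare_lamp [405.9 255.1] 0.62
top campos [0.25917064 0.19122067 0.98473897]
knob_axis [270.1 203.2] 0.83
store_top [294.8 203.9] 0.54
ring_pointer [255.  212.3] 0.76
fine_edge [253.6 219.9] 0.58
lamp_supply [269.6 203.9] 0.91
amber_bottle [209.6 217.7] 0.76
beaker [371.1 239.3] 0.78
spare_lamp [434.5 231.9] 0.96
knob_axis [0.4718 0.2837 0.0629] [np.float64(13.6), np.float64(16.8)]
store_top [0.4586 0.2388 0.071 ] [np.float64(6.9), np.float64(8.3)]
lamp_supply [0.4716 0.2843 0.0589] [np.float64(14.1), np.float64(17.3)]
beaker [0.3755 0.0595 0.028 ] [np.float64(0.5), np.float64(0.5)]
spare_lamp [ 0.4038 -0.0987  0.0313] [np.float64(1.1), np.float64(1.1)]
```

```bash
python3 -c "
import cv2,numpy as np
a=cv2.imread('pics/scene.png');b=cv2.imread('pics/top.png')
cv2.imwrite('pics/both.png',cv2.resize(np.vstack([a,b]),(480,600)))"
```

```text
(no output)
```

View pics/scene.png

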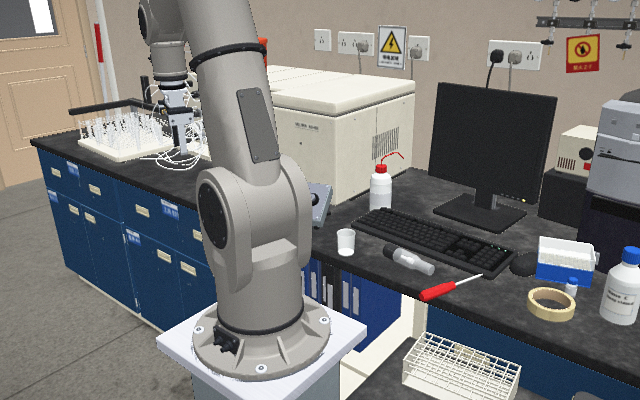

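View pics/top.png

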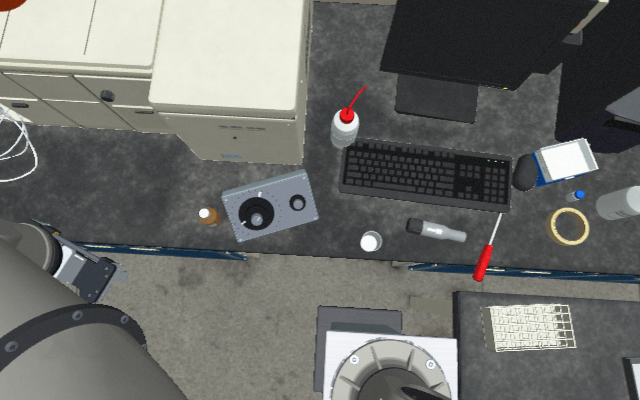

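Scene view: the arm hides most of the supply. The beaker is at (347,242) and the lamp at (408,258). Top view: panel with the knob at about (257,213), the button at (297,202), the bottle at (209,216) and a bright tab mark near (243,222). I'll measure roughly from the top view.

Run:
```python
from h import *
im=cv2.imread("pics/top.png"); c=im[160:250,190:330]; cv2.imwrite("pics/crop1.png",cv2.resize(c,None,fx=5.7,fy=5.7,interpolation=cv2.INTER_CUBIC))
C=cam("top")
k=plane(C,(257,214),[0,0,.105],[0,0,1]); b=plane(C,(297,202),[0,0,.0928],[0,0,1])
print(k,b,np.linalg.norm(k-b)); d=k-b; print("yaw",np.degrees(np.arctan2(-d[0],d[1])))
print("bottle top",plane(C,(206,213),[0,0,.088],[0,0,1]))
```

```text
[0.4088708  0.33741475 0.105     ] [0.44527385 0.24729305 0.0928    ] 0.09795888341389496
yaw 21.99536820707403
bottle top [0.40713371 0.46119968 0.088     ]
```

View pics/crop1.png

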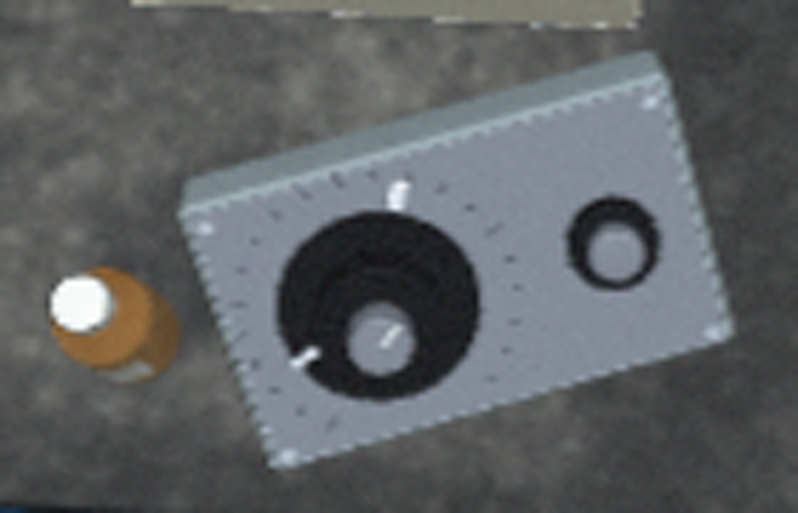

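The enlarged crop shows the panel corners at (183,212), (665,75), (733,338) and (275,467). The pointer is at lower left (305,357), the tab at the top (398,195) and the button cap at (612,252). Next I fit the supply pose.

```bash
cat >> h.py <<'E'
from scipy.optimize import least_squares
U=np.array([.819,0,.574]);N=np.array([-.574,0,.819]);Y=np.array([0,1.,0]);P0=np.array([0,0,.074])
def sp(u,y,n): return P0+u*U+y*Y+n*N          # supply frame
def world(q,p): # q=x,y,yaw
    return R.from_euler('z',q[2]).apply(p)+[q[0],q[1],0]
def kp(ang,r,n): return sp(r*np.cos(ang),.038-r*np.sin(ang),n)
E
python3 - <<'E'
from h import *
C=cam("top")
px=lambda a:np.array(a)/5.7+[190-.4,160-.4]
pts=[sp(.065,.105,0),sp(.065,-.105,0),sp(-.065,-.105,0),sp(-.065,.105,0),sp(0,-.064,.023),sp(0,.038,.045),sp(0,.038,.006)]
obs=px([(183,212),(665,75),(733,338),(275,467),(612,252),(380,338),(379,305)])
f=lambda q:(proj(C,world(q,np.array(pts)))-obs).ravel()
r=least_squares(f,[.43,.3,.3]); q=r.x; print(q,np.degrees(q[2]),r.fun.round(1).reshape(-1,2).tolist())
np.save("q.npy",q)
def ang(c,rr,n):
    best=least_squares(lambda a:proj(C,world(q,kp(a[0],rr,n)))[0]-px(c),[c[2] if len(c)>2 else 0]); return best
for nm,c,rr,n,a0 in [("ptr",(305,357),.036,.006,-2),("tab",(398,195),.051,.006,.5),("fine",(395,332),.008,.045,.5)]:
    b=least_squares(lambda a:proj(C,world(q,kp(a[0],rr,n)))[0]-px(c),[a0]); print(nm,b.x,b.fun)
k=world(q,kp(0,0,.026)); print("knob_axis",k,"store",world(q,sp(0,-.064,.023)))
# target tool orientation: z=-n ; distance
n=R.from_euler('z',q[2]).apply(N); print("n",n)
E
```

```text
[0.43137949 0.30955938 0.33975472] 19.466511806221007 [[-1.6, -1.3], [0.4, -1.4], [0.8, 0.4], [-0.6, 1.1], [0.9, 0.3], [0.1, 0.9], [-0.0, -0.1]]
ptr [-1.92861693] [ 0.84725379 -0.73558011]
tab [0.4476019] [ 0.06935463 -0.47846929]
fine [1.17395127] [ 0.14659156 -0.13396725]
knob_axis [0.40464488 0.34041365 0.095294  ] store [0.44026054 0.24481821 0.092837  ]
n [-0.54118811 -0.19128886  0.819     ]
```

```bash
cat >> h.py <<'E'
def toolR(q,psi):
    "tool z=-n; tool y along closing line; psi = turn about tool z from (x=up slope)"
    n=R.from_euler('z',q[2]).apply(N);u=R.from_euler('z',q[2]).apply(U)
    z=-n;x=u;y=np.cross(z,x); return R.from_matrix(np.column_stack([x,y,z]))*R.from_euler('z',psi,degrees=True)
def delta(p,Rt):
    s=robot.read_state(); Rc=R.from_euler('xyz',s["tool_rot"],degrees=True)
    return (Rc.inv().apply(np.array(p)-s["eef_pos"])/.03).round(3),((Rc.inv()*Rt).as_rotvec(degrees=True)/5).round(3)
E
python3 - <<'E'
from h import *
q=np.load("q.npy")
for psi in range(-180,180,30):
    t=delta(world(q,sp(0,.038,.16)),toolR(q,psi)); print(psi,t,np.linalg.norm(t[1])*5)
E
```

```text
-180 (array([-5.861, -8.417,  0.381]), array([-2.652, -6.663, -8.404])) 55.239453518296145
-150 (array([-5.861, -8.417,  0.381]), array([-4.196, -5.629, -2.597])) 37.428754320709096
-120 (array([-5.861, -8.417,  0.381]), array([-5.516, -4.356,  3.214])) 38.64284797993026
-90 (array([-5.861, -8.417,  0.381]), array([-6.61 , -2.847,  9.02 ])) 57.69703393589657
-60 (array([-5.861, -8.417,  0.381]), array([-7.461, -1.088, 14.809])) 83.08982278233599
-30 (array([-5.861, -8.417,  0.381]), array([-8.039,  0.944, 20.565])) 110.50292778926719
0 (array([-5.861, -8.417,  0.381]), array([-8.289,  3.299, 26.266])) 138.6987453079515
30 (array([-5.861, -8.417,  0.381]), array([-8.119,  6.052, 31.873])) 167.21490618362947
60 (array([-5.861, -8.417,  0.381]), array([  6.183,  -7.829, -31.284])) 164.18064639292905
90 (array([-5.861, -8.417,  0.381]), array([  3.488,  -8.098, -25.664])) 135.68204044751096
120 (array([-5.861, -8.417,  0.381]), array([  1.158,  -7.94 , -19.956])) 107.54377015894505
150 (array([-5.861, -8.417,  0.381]), array([ -0.874,  -7.443, -14.195])) 80.2589792484305
```

Emit:
apply_moves(translation=[[-1.5,-2.1,-1],[-3,-4.2,-1],[-4.5,-6.3,-0.5],[-5.86,-8.42,0.38],[-5.86,-8.42,0.38],[-5.86,-8.42,0.38],[-5.86,-8.42,0.38],[-5.86,-8.42,0.38],[-5.86,-8.42,0.38],[-5.86,-8.42,0.38],[-5.86,-8.42,0.38],[-5.86,-8.42,0.38]], delta_rot=[[-0.4,-1,-1.2],[-0.8,-2,-2.4],[-1.2,-3,-3.6],[-1.6,-4,-4.8],[-2,-5,-6],[-2.65,-6.66,-8.4],[-2.65,-6.66,-8.4],[-2.65,-6.66,-8.4],[-2.65,-6.66,-8.4],[-2.65,-6.66,-8.4],[-2.65,-6.66,-8.4],[-2.65,-6.66,-8.4]], hand=[0,0,0,0,0,0,0,0,0,0,0,0])

```text
t: 2.2
eef_pos: [0.3321, 0.3146, 0.2049]
tool_rot: [180.0, 35.0, -160.6]
force: [0.1, -0.4, 0.4]
opening: 0.094
grip_force: 0.0
```

Run:
```python
from h import *
q=np.load("q.npy"); s=robot.read_state(); print(s["t"],np.round(s["joint_positions"],1),s["eef_pos"],s["force"])
print(delta(world(q,sp(0,.038,.16)),toolR(q,-180)))
C=cam("wrist"); im=capture("wrist"); 
for p in [kp(0,0,.045),kp(0,0,.006),sp(0,-.064,.023),kp(-1.93,.043,.006),kp(.45,.045,.006),sp(.065,.105,0),sp(-.065,.105,0)]:
    x=proj(C,world(q,p))[0]; print(x.round(0)); 
cv2.imwrite("pics/w1.png",im)
```

```text
2.2 [-57.6  -7.8 -14.3 141.   49.5  34.1  -1.7] [0.33205842 0.31461466 0.20490916] [ 0.10544741 -0.42310974  0.38961736]
(array([-0.006,  0.004, -0.001]), array([-0.007, -0.011, -0.011]))
[323. 201.]
[323. 192.]
[227. 195.]
[360. 178.]
[306. 226.]
[380. 244.]
[386. 131.]
```

View pics/w1.png

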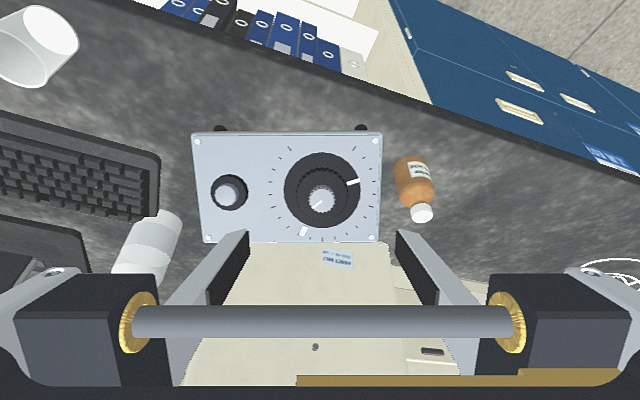

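The wrist view shows panel corners (191,133), (382,131), (380,242) and (204,241), with the pointer at (352,183), the tab at (304,231) and the button at (228,192). The fit looks about right, so I'll zoom in for a refined fit.

Run:
```python
import cv2
im=cv2.imread("pics/w1.png")[122:252,184:394]; cv2.imwrite("pics/crop2.png",cv2.resize(im,None,fx=3.8,fy=3.8,interpolation=cv2.INTER_CUBIC))
```

```text
(no output)
```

View pics/crop2.png

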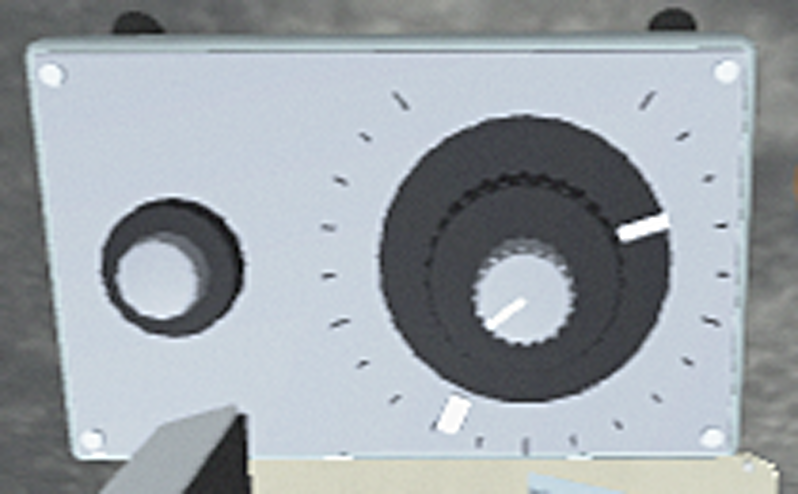

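The crop shows the skirt centre at (525,259), the fine knob top at (524,298), the cap at (158,278), the pointer rim end at (667,221), the tab from (463,398) to (441,430) and the zero tick at (526,446).

Run:
```python
from h import *
C=cam("wrist"); px=lambda a:np.array(a)/3.8+[184-.37,122-.37]
pts=np.array([sp(-.065,-.105,0),sp(-.065,.105,0),sp(.065,.105,0),sp(.065,-.105,0),sp(0,.038,.006),sp(0,.038,.045),sp(0,-.064,.023)])
obs=px([(30,46),(750,46),(735,457),(76,457),(525,259),(524,298),(158,278)])
w=np.array([.6]*4+[2,2,2])[:,None]
for free in (0,1):
    f=lambda q:((proj(C,world(q,pts)+[0,0,q[3]*free])-obs)*w).ravel()
    r=least_squares(f,[.43,.3,.3,0]); print(r.x.round(4),np.degrees(r.x[2]),(r.fun.reshape(-1,2)/w).round(1).tolist())
    if free==0: q=r.x[:3]; np.save("q2.npy",q)
for nm,c,rr,n,a0 in [("ptr",(667,221),.043,.006,-2),("ptr in",(618,235),.029,.006,-2),("tab",(463,398),.045,.006,.5),("tabout",(443,430),.057,.006,.5),("fine",(488,327),.0125,.045,.5)]:
    b=least_squares(lambda a:proj(C,world(q,kp(a[0],rr,n)))[0]-px(c),[a0]); print(nm,b.x,b.fun.round(2))
print("knob",world(q,kp(0,0,.026)))
for h in (.08,.024): print(h,delta(world(q,sp(0,.038,h)),toolR(q,-180)))
```

```text
[0.4307 0.3079 0.3504 0.    ] 20.075448044793408 [[-3.1, -2.4], [3.2, -3.9], [2.1, 1.2], [-1.7, 2.0], [0.1, 1.0], [0.0, -0.3], [-0.1, 0.2]]
[ 0.434   0.3085  0.3464 -0.0031] 19.84860077561276 [[-1.7, -2.0], [2.0, -2.9], [0.7, 0.6], [-0.9, 1.0], [-0.3, 1.0], [-0.4, -0.5], [0.7, -0.1]]
ptr [-1.85920627] [ 0.29 -0.08]
ptr in [-1.86436479] [ 0.83 -0.24]
tab [0.43148717] [ 0.23 -0.53]
tabout [0.45645749] [ 0.22 -0.48]
fine [0.86238449] [-0.05  0.04]
knob [0.4036523  0.33845748 0.095294  ]
0.08 (array([ 0.033, -0.064,  2.636]), array([-0.073, -0.011, -0.105]))
0.024 (array([ 0.031, -0.052,  4.503]), array([-0.073, -0.011, -0.105]))
```

Emit:
apply_moves(translation=[[0.02,-0.03,1],[0.03,-0.06,2],[0.03,-0.06,2.6],[0.03,-0.06,2.6],[0.03,-0.06,2.6],[0.03,-0.06,2.6],[0.03,-0.06,2.6],[0.03,-0.06,2.6],[0.03,-0.06,2.6],[0.03,-0.06,2.6],[0.03,-0.06,2.6],[0.03,-0.06,2.6]], delta_rot=[[0,0,-1.4],[0,0,-2.8],[0,0,-4.2],[0,0,-5.6],[0,0,-7],[0,0,-8.4],[0,0,-9.8],[0,0,-11.2],[0,0,-12.6],[0,0,-14],[0,0,-14],[0,0,-14]], hand=[0,0,0,0,0,0,0,0,0,0,0,0])

```text
t: 3.45
eef_pos: [0.3739, 0.328, 0.1405]
tool_rot: [-146.7, 11.4, -87.3]
force: [-0.8, -0.0, 0.5]
opening: 0.0943
grip_force: 0.0
```

Run:
```python
from h import *
q=np.load("q2.npy"); s=robot.read_state(); print(s["t"],np.round(s["joint_positions"],1),s["eef_pos"],np.round(s["force"],1))
for h in (.04,.023): print(delta(world(q,sp(0,.038,h)),toolR(q,-250)))
C=cam("wrist"); im=capture("wrist"); cv2.imwrite("pics/w2.png",im)
for p in [kp(0,0,.045),kp(0,0,.006)]: print(proj(C,world(q,p))[0].round(1))
```

```text
3.45 [-39.    4.8 -28.2 140.8  72.7  28.5  48.5] [0.37389232 0.32796274 0.14053358] [-0.8 -0.   0.5]
(array([0.005, 0.002, 1.372]), array([-0.018, -0.067, -0.139]))
(array([1.000e-03, 3.000e-03, 1.939e+00]), array([-0.018, -0.067, -0.139]))
[322.9 229.5]
[322.8 213.9]
```

View pics/w2.png

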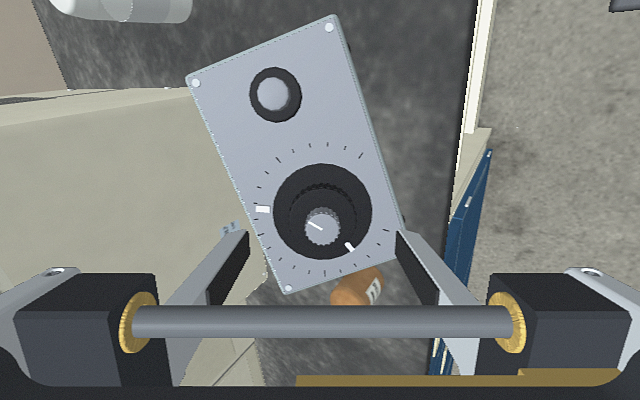

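The knob shows at (322,228), matching the prediction of (323,229.5). I'll descend around the ring and then close.

Emit:
apply_moves(translation=[[0,0,0.5],[0,0,1],[0,0,1.5],[0,0,1.8],[0,0,1.95],[0,0,1.95],[0,0,1.95],[0,0,1.95],[0,0,1.95],[0,0,1.95],[0,0,1.95]], delta_rot=[[0,-0.05,-0.1],[0,-0.05,-0.1],[0,-0.05,-0.1],[0,-0.05,-0.1],[0,-0.05,-0.1],[0,-0.05,-0.1],[0,-0.05,-0.1],[0,-0.05,-0.1],[0,-0.05,-0.1],[0,-0.05,-0.1],[0,-0.05,-0.1]], hand=[0,0,0,0,0,0,0.2,0.35,0.5,0.6,0.6], newtons=25)

```text
t: 4.6
eef_pos: [0.4058, 0.3388, 0.093]
tool_rot: [-146.5, 11.3, -86.6]
force: [0.2, -0.4, -0.2]
opening: 0.0576
grip_force: 0.0
```

Run:
```python
from h import *
q=np.load("q2.npy"); s=robot.read_state(); print(s["t"],np.round(s["joint_positions"],1),np.round(s["force"],1),s["opening"],s["grip_force"])
print(delta(world(q,sp(0,.038,.0225)),toolR(q,-250)))
```

```text
4.6 [-38.   14.  -26.3 139.9  91.6  28.9  33.5] [ 0.2 -0.4 -0.2] 0.057626498678704376 0.0
(array([-0.008,  0.018,  0.012]), array([-0.025, -0.017, -0.005]))
```

Emit:
apply_moves(translation=[[0,0,0],[0,0,0],[0,0,0],[0,0,0]], delta_rot=[[0,0,0],[0,0,0],[0,0,0],[0,0,0]], hand=[0.6,0.6,0.6,0.6], newtons=25)

```text
t: 5.0
eef_pos: [0.4056, 0.3389, 0.0927]
tool_rot: [-146.5, 11.3, -86.6]
force: [-4.5, -1.9, 4.4]
opening: 0.0534
grip_force: 25.0
```

Emit:
apply_moves(translation=[[0,0,0],[0,0,0],[0,0,0],[0,0,0],[0,0,0],[0,0,0],[0,0,0],[0,0,0],[0,0,0],[0,0,0],[0,0,0],[0,0,0]], delta_rot=[[0,0,0.6],[0,0,1.5],[0,0,2.5],[0,0,3.5],[0,0,4.5],[0,0,5.5],[0,0,6.5],[0,0,7.5],[0,0,8.5],[0,0,9.5],[0,0,10],[0,0,10]], hand=[0.6,0.6,0.6,0.6,0.6,0.6,0.6,0.6,0.6,0.6,0.6,0.6])

```text
t: 6.2
eef_pos: [0.4048, 0.3393, 0.0924]
tool_rot: [-166.5, 32.6, -136.0]
force: [-7.9, 1.0, 1.3]
opening: 0.0535
grip_force: 25.0
```

Run:
```python
from h import *
q=np.load("q2.npy"); s=robot.read_state(); print(s["t"],np.round(s["joint_positions"],1),np.round(s["force"],1),np.round(s["ft_torque"],2),s["opening"],s["grip_force"])
print(delta(world(q,sp(0,.038,.0225)),toolR(q,-200)))
C=cam("wrist"); im=capture("wrist"); cv2.imwrite("pics/w3.png",im)
```

```text
6.2 [-35.2  14.4 -29.4 139.8  91.5  29.6 -16.3] [-7.9  1.   1.3] [0.14 1.82 0.28] 0.0535007968383137 25.000863075256348
(array([-0.013, -0.017,  0.01 ]), array([-0.007, -0.004, -0.013]))
```

View pics/w3.png

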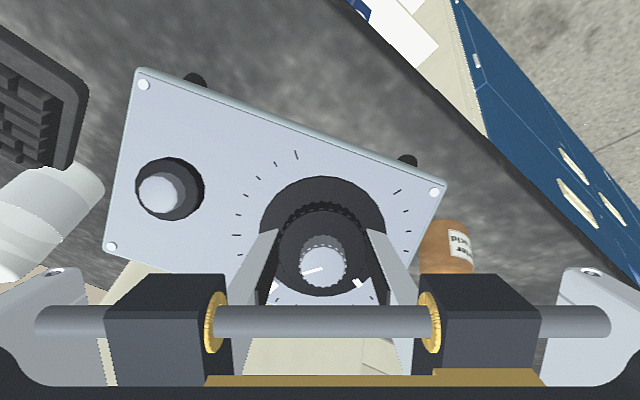

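Pointer at (358,283), tab at (277,286) and the inner knob undisturbed: the ring turns with the hand.

Emit:
apply_moves(translation=[[0,0,0],[0,0,0],[0,0,0],[0,0,0],[0,0,0],[0,0,0],[0,0,0],[0,0,0],[0,0,0],[0,0,0],[0,0,0],[0,0,0]], delta_rot=[[0,0,1],[0,0,2.4],[0,0,3.8],[0,0,5.2],[0,0,6.6],[0,0,8],[0,0,9.4],[0,0,10.8],[0,0,12.2],[0,0,13.6],[0,0,14.8],[0,0,15.5]], hand=[0.6,0.6,0.6,0.6,0.6,0.6,0.6,0.6,0.6,0.6,0.6,0.6])

```text
t: 7.45
eef_pos: [0.4048, 0.3405, 0.0927]
tool_rot: [149.3, 17.8, 137.5]
force: [-4.7, 7.8, -2.3]
opening: 0.0533
grip_force: 25.0
```

Emit:
apply_moves(translation=[[0,0,0],[0,0,0],[0,0,0]], delta_rot=[[0,0,0.5],[0,0,0.5],[0,0,0.5]], hand=[0.6,0.6,0.6])

```text
t: 7.75
eef_pos: [0.4048, 0.3405, 0.0927]
tool_rot: [148.7, 16.7, 135.4]
force: [-4.6, 7.7, -2.3]
opening: 0.0533
grip_force: 25.0
```

Run:
```python
from h import *
q=np.load("q2.npy"); s=robot.read_state(); print(s["t"],np.round(s["joint_positions"],1),np.round(s["force"],1),s["opening"],s["grip_force"])
print(delta(world(q,sp(0,.038,.0225)),toolR(q,-118.4)))
C=cam("wrist"); im=capture("wrist"); c=im[150:330,200:440]; cv2.imwrite("pics/w4.png",cv2.resize(c,None,fx=3.3,fy=3.3,interpolation=cv2.INTER_CUBIC))
for p in [kp(0,0,.006),kp(.444,.045,.006),kp(.444,.057,.006)]: print((proj(C,world(q,p))[0]-[200,150])*3.3)
```

```text
7.75 [-30.9  15.1 -34.2 139.5  91.5  30.9 -95.7] [-4.6  7.7 -2.3] 0.053342496456906634 24.999008774757385
(array([-0.045, -0.025,  0.012]), array([ 0.01 , -0.01 ,  0.329]))
[400.26462321 292.29191347]
[520.50331859 455.7972159 ]
[550.71822729 496.88463596]
```

View pics/w4.png

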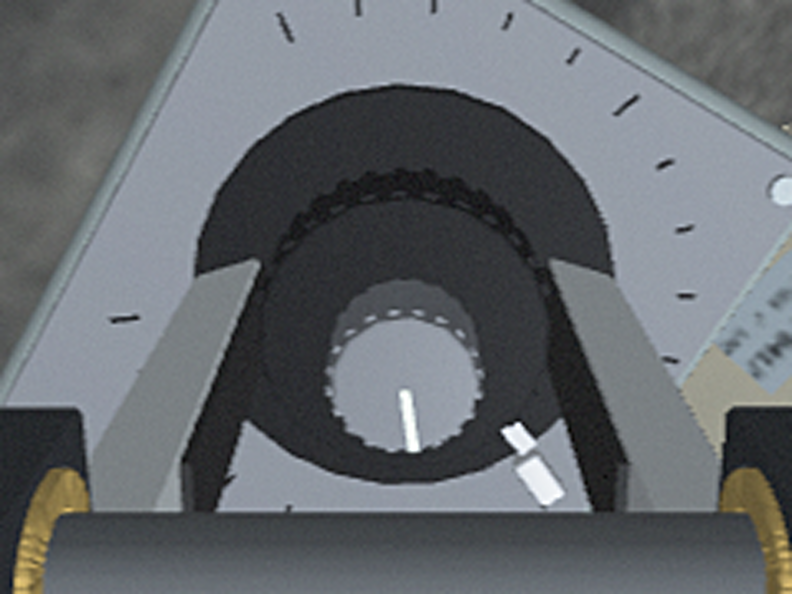

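The pointer (518,438) sits just at the tab (540,480), about 2° short. A small extra turn, then release and retreat.

Emit:
apply_moves(translation=[[0,0,0],[0,0,0],[0,0,0],[0,0,0],[0,0,0],[0,0,0],[0,0,0],[0,0,0]], delta_rot=[[0,0,0.2],[0,0,0.4],[0,0,0.4],[0,0,0.4],[0,0,0.4],[0,0,0.4],[0,0,0.4],[0,0,0.4]], hand=[0.6,0.6,0.6,0.6,0.4,0.2,0,0])

```text
t: 8.6
eef_pos: [0.406, 0.3386, 0.0928]
tool_rot: [148.2, 15.8, 133.5]
force: [-0.2, 0.0, -0.1]
opening: 0.077
grip_force: 0.0
```

Emit:
apply_moves(translation=[[0,0,0],[0,0,-0.3],[0,0,-0.8],[0,0,-1.4],[0,0,-2],[0,0,-2.6],[0,0,-3],[0,0,-3],[0,0,-3],[0,0,-3]], delta_rot=[[0,0,0],[0,0,0],[0,0,0],[0,0,0],[0,0,0],[0,0,0],[0,0,0],[0,0,0],[0,0,0],[0,0,0]], hand=[0,0,0,0,0,0,0,0,0,0])

```text
t: 9.6
eef_pos: [0.3573, 0.3211, 0.1658]
tool_rot: [148.3, 15.7, 133.5]
force: [-0.0, -0.1, -0.6]
opening: 0.0939
grip_force: 0.0
```

Run:
```python
from h import *
q=np.load("q2.npy"); s=robot.read_state(); print(s["t"],np.round(s["joint_positions"],1),np.round(s["force"],1),s["opening"],s["grip_force"])
C=cam("wrist"); im=capture("wrist"); c=im[100:280,180:420]; cv2.imwrite("pics/w5.png",cv2.resize(c,None,fx=3.3,fy=3.3,interpolation=cv2.INTER_CUBIC))
for p in [kp(0,0,.006),kp(.444,.043,.006),kp(.444,.057,.006),sp(0,-.064,.023)]: print((proj(C,world(q,p))[0]-[180,100])*3.3)
for psi in (-118,-150,-180,-210): print(psi,delta(world(q,sp(0,-.064,.06)),toolR(q,psi)))
```

```text
9.6 [-27.8   0.3 -39.9 140.6  63.1  28.8 -73.9] [-0.  -0.1 -0.6] 0.09389562045299871 0.0
[471.03084676 333.6938362 ]
[556.72866286 445.56166128]
[583.50504209 480.51488931]
[309.16871972 641.58723309]
-118 (array([-2.991, -1.582,  1.745]), array([-0.012,  0.026, -0.004]))
-150 (array([-2.991, -1.582,  1.745]), array([-0.019,  0.022, -6.404]))
-180 (array([-2.991, -1.582,  1.745]), array([ -0.025,   0.017, -12.404]))
-210 (array([-2.991, -1.582,  1.745]), array([-3.1000e-02,  1.1000e-02, -1.8404e+01]))
```

View pics/w5.png

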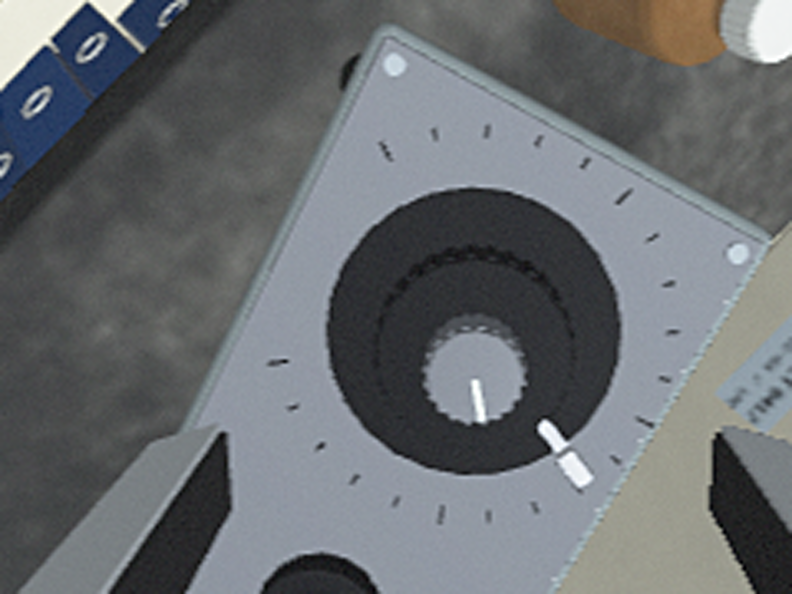

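The pointer (552,438) and tab (575,470) are collinear, and the hand is off the ring. Next the closed fingers go above the button.

Emit:
apply_moves(translation=[[-1,-0.5,0],[-2,-1,0],[-2.99,-1.58,0],[-2.99,-1.58,0.5],[-2.99,-1.58,1],[-2.99,-1.58,1.5],[-2.99,-1.58,1.75],[-2.99,-1.58,1.75],[-2.99,-1.58,1.75],[-2.99,-1.58,1.75],[-2.99,-1.58,1.75],[-2.99,-1.58,1.75]], delta_rot=[[0,0,0],[0,0,0],[0,0,0],[0,0,0],[0,0,0],[0,0,0],[0,0,0],[0,0,0],[0,0,0],[0,0,0],[0,0,0],[0,0,0]], hand=[1,1,1,1,1,1,1,1,1,1,1,1])

```text
t: 10.85
eef_pos: [0.433, 0.2462, 0.1317]
tool_rot: [149.1, 15.6, 133.7]
force: [0.6, -0.4, 0.4]
opening: 0.0018
grip_force: 0.0
```

Run:
```python
from h import *
q=np.load("q2.npy"); s=robot.read_state(); print(s["t"],np.round(s["joint_positions"],1),np.round(s["force"],1),s["opening"])
for h in (.035,.028): print(delta(world(q,sp(0,-.064,h)),toolR(q,-118)))
C=cam("wrist"); im=capture("wrist"); cv2.imwrite("pics/w6.png",im[80:380,120:520])
print(proj(C,world(q,sp(0,-.064,.023)))[0]-[120,80])
```

```text
10.85 [ 19.8  11.3 -70.2 141.   84.6  25.9 -75.5] [ 0.6 -0.4  0.4] 0.0018368747918286615
(array([ 0.118, -0.586,  0.782]), array([-0.172, -0.008,  0.017]))
(array([ 0.118, -0.583,  1.015]), array([-0.172, -0.008,  0.017]))
[178.33425463 142.40877362]
```

View pics/w6.png

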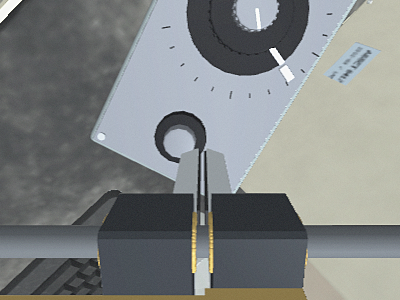

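The arm stopped about 18 mm short because joints 3 and 4 are at their limits; the fingertips are beside the cap at (180,140) and touch nothing. I'll back off and use a tool tilted less from vertical, which has the reach.

```bash
cat >> h.py <<'E'
def press(q,gap,tilt,psi=-118,du=0,dy=0):
    "pose with fingertip at button top + gap along panel normal, tool axis tilted `tilt` deg from vertical"
    y=R.from_euler('z',q[2]).apply(Y)
    Rt=R.from_rotvec(y*np.radians(-(tilt-35))*-1)*toolR(q,psi)
    if abs(Rt.as_matrix()[2,2]+np.cos(np.radians(tilt)))>.01: Rt=R.from_rotvec(y*np.radians(-(tilt-35)))*toolR(q,psi)
    return world(q,sp(du,-.064+dy,.023+gap))-.011*Rt.as_matrix()[:,2],Rt
E
python3 - <<'E'
from h import *
q=np.load("q2.npy")
for tilt in (20,12):
    p,Rt=press(q,.04,tilt); print(tilt,p,Rt.as_matrix()[:,2],delta(p,Rt))
E
```

```text
20 [0.41517908 0.23407181 0.13593198] [ 0.32162261  0.11754091 -0.93954405] (array([ 0.078, -0.518, -0.509]), array([2.474, 1.402, 0.004]))
12 [0.41656447 0.23457812 0.13635563] [ 0.19567809  0.07151295 -0.97805725] (array([ 0.055, -0.476, -0.493]), array([ 3.887e+00,  2.154e+00, -1.000e-03]))
```

Emit:
apply_moves(translation=[[0,0,-0.5],[0,0,-1],[0,0,-1.5],[0,0,-1.5]], delta_rot=[[0,0,0],[0,0,0],[0,0,0],[0,0,0]], hand=[1,1,1,1])

```text
t: 11.3
eef_pos: [0.411, 0.2387, 0.171]
tool_rot: [149.2, 15.7, 133.6]
force: [0.2, -0.4, -0.3]
opening: 0.0005
grip_force: 0.0
```

Run:
```python
from h import *
q=np.load("q2.npy"); s=robot.read_state(); print(s["t"],np.round(s["joint_positions"],1),s["eef_pos"])
for tilt in (20,12):
    p,Rt=press(q,.04,tilt); print(tilt,p,delta(p,Rt))
```

```text
11.3 [ 25.4  -3.9 -70.2 141.   50.3  14.2 -44.1] [0.41097266 0.23868864 0.17098305]
20 [0.41517908 0.23407181 0.13593198] (array([ 0.116, -0.609,  1.012]), array([2.459e+00, 1.417e+00, 1.000e-03]))
12 [0.41656447 0.23457812 0.13635563] (array([ 0.093, -0.566,  1.028]), array([ 3.871,  2.168, -0.006]))
```

Emit:
apply_moves(translation=[[0,0,0],[0,-0.2,0],[0,-0.4,0],[0.09,-0.57,0.1],[0.09,-0.57,0.4],[0.09,-0.57,0.7],[0.09,-0.57,1.03],[0.09,-0.57,1.03],[0.09,-0.57,1.03],[0.09,-0.57,1.03]], delta_rot=[[1,0.5,0],[2,1.1,0],[3,1.6,0],[3.87,2.17,0],[3.87,2.17,0],[3.87,2.17,0],[3.87,2.17,0],[3.87,2.17,0],[3.87,2.17,0],[3.87,2.17,0]], hand=[1,1,1,1,1,1,1,1,1,1])

```text
t: 12.3
eef_pos: [0.4163, 0.2344, 0.1354]
tool_rot: [169.4, 5.5, 137.5]
force: [-1.0, -0.0, 0.0]
opening: 0.0007
grip_force: 0.0
```

Run:
```python
from h import *
q=np.load("q2.npy"); s=robot.read_state(); print(s["t"],np.round(s["joint_positions"],1),s["eef_pos"],np.round(s["force"],1))
for g in (.04,.004,-.006): print(g,delta(*press(q,g,12)))
C=cam("wrist"); im=capture("wrist"); cv2.imwrite("pics/w7.png",im[80:380,120:520])
print(proj(C,world(q,sp(0,-.064,.023)))[0]-[120,80])
```

```text
12.3 [ 13.   12.2 -57.1 127.3  24.6  37.2 -13. ] [0.41631254 0.23436035 0.13539491] [-1. -0.  0.]
0.04 (array([-0.004,  0.017, -0.029]), array([-0.012, -0.03 , -0.01 ]))
0.004 (array([-0.227,  0.432,  1.075]), array([-0.012, -0.03 , -0.01 ]))
-0.006 (array([-0.289,  0.548,  1.381]), array([-0.012, -0.03 , -0.01 ]))
[221.4609025  151.32338832]
```

View pics/w7.png

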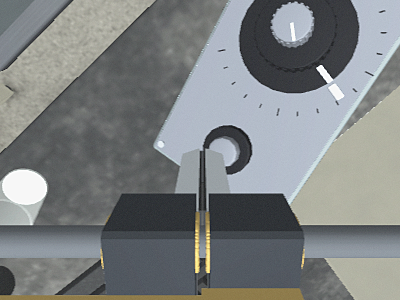

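The cap shows near (225,150), matching the prediction of (221,151). I'll descend along the normal, offset slightly down-slope since the up-slope edge of the fingertips leads.

Run:
```python
from h import *
q=np.load("q2.npy")
for g in (.02,.006,0,-.006): print(g,delta(*press(q,g,12,du=-.004)))
```

```text
0.02 (array([-0.065,  0.14 ,  0.636]), array([-0.012, -0.028, -0.013]))
0.006 (array([-0.151,  0.301,  1.065]), array([-0.012, -0.028, -0.013]))
0 (array([-0.188,  0.37 ,  1.249]), array([-0.012, -0.028, -0.013]))
-0.006 (array([-0.226,  0.44 ,  1.433]), array([-0.012, -0.028, -0.013]))
```

Emit:
apply_moves(translation=[[-0.03,0.07,0.3],[-0.065,0.14,0.64],[-0.11,0.22,0.85],[-0.15,0.3,1.06],[-0.165,0.33,1.14],[-0.165,0.33,1.14],[-0.165,0.33,1.14]], delta_rot=[[0,0,0],[0,0,0],[0,0,0],[0,0,0],[0,0,0],[0,0,0],[0,0,0]], hand=[1,1,1,1,1,1,1])

```text
t: 13.05
eef_pos: [0.433, 0.2408, 0.1038]
tool_rot: [169.4, 5.4, 137.5]
force: [-0.7, 0.6, 0.4]
opening: 0.0003
grip_force: 0.0
```

Emit:
apply_moves(translation=[[-0.013,0.023,0.061],[-0.026,0.046,0.122],[-0.026,0.046,0.122]], delta_rot=[[0,0,0],[0,0,0],[0,0,0]], hand=[1,1,1])

```text
t: 13.35
eef_pos: [0.4354, 0.2415, 0.1004]
tool_rot: [169.4, 5.4, 137.5]
force: [-0.5, 0.2, 1.7]
opening: 0.0002
grip_force: 1.3
```

Emit:
apply_moves(translation=[[-0.013,0.023,0.061],[-0.026,0.046,0.122],[-0.026,0.046,0.122]], delta_rot=[[0,0,0],[0,0,0],[0,0,0]], hand=[1,1,1])

```text
t: 13.65
eef_pos: [0.4374, 0.2423, 0.0972]
tool_rot: [169.5, 5.4, 137.5]
force: [-8.1, -3.3, 17.2]
opening: 0.0005
grip_force: 9.3
```

Emit:
apply_moves(translation=[[-0.013,0.023,0.061],[-0.013,0.023,0.061],[-0.013,0.023,0.061]], delta_rot=[[0,0,0],[0,0,0],[0,0,0]], hand=[1,1,1])

```text
t: 13.95
eef_pos: [0.438, 0.2424, 0.0963]
tool_rot: [169.5, 5.5, 137.5]
force: [-23.5, -11.0, 45.2]
opening: 0.0005
grip_force: 26.2
```

Run:
```python
from h import *
q=np.load("q2.npy"); s=robot.read_state(); Rc=R.from_euler('xyz',s["tool_rot"],degrees=True)
def loc(p): 
    v=R.from_euler('z',-q[2]).apply(np.array(p)-[q[0],q[1],0])-P0; return np.array([v@U,v[1]+.064,v@N])*1000
for d in [(0,0,.011),(.008,0,.011),(-.008,0,.011),(.008,.012,.011),(-.008,.012,.011),(.008,-.012,.011),(-.008,-.012,.011)]: print(d,loc(s["eef_pos"]+Rc.apply(d)).round(1))
f=R.from_euler('z',-q[2]).apply(s["force"]); print(f,f@N,f@U)
```

```text
(0, 0, 0.011) [-4.3  0.  17.1]
(0.008, 0, 0.011) [-7.8  7.1 18.6]
(-0.008, 0, 0.011) [-0.9 -7.  15.6]
(0.008, 0.012, 0.011) [ 2.  12.7 14.4]
(-0.008, 0.012, 0.011) [ 8.9 -1.4 11.5]
(0.008, -0.012, 0.011) [-17.5   1.5  22.8]
(-0.008, -0.012, 0.011) [-10.6 -12.7  19.8]
[-25.83697773  -2.29208248  45.15623473] 51.81338146366876 4.7591939738734865
```

The force is along the panel normal, and the geometry rules out the collar carrying it, so the button bottomed out. Retreating along the normal.

Emit:
apply_moves(translation=[[0.07,-0.13,-0.34],[0.15,-0.3,-0.9],[0.2,-0.4,-1.5],[0.2,-0.4,-2.2],[0.2,-0.4,-3],[0.2,-0.4,-3.5],[0.2,-0.4,-3.5],[0.2,-0.4,-3.5],[0.2,-0.4,-3.5]], delta_rot=[[0,0,0],[0,0,0],[0,0,0],[0,0,0],[0,0,0],[0,0,0],[0,0,0],[0,0,0],[0,0,0]], hand=[1,1,1,1,1,1,1,1,1])

```text
t: 14.85
eef_pos: [0.406, 0.2298, 0.1947]
tool_rot: [169.5, 5.4, 137.5]
force: [-0.0, 0.5, -0.1]
opening: 0.0007
grip_force: 0.0
```

Run:
```python
from h import *
s=robot.read_state(); print(s["t"],s["eef_pos"],np.round(s["force"],1))
q=np.load("q2.npy")
C=cam("wrist"); capture("wrist"); o=find_in("ring_pointer","wrist"); t=find_in("tab_tip","wrist")
for r in (o,t):
    if r:
        p=plane(C,r[0]["point"],world(q,kp(0,0,.006)),R.from_euler('z',q[2]).apply(N)); v=R.from_euler('z',-q[2]).apply(p-[q[0],q[1],0])-P0
        print(r[0]["confidence"],r[0]["point"],np.arctan2(-(v[1]-.038),v@U),np.hypot(v[1]-.038,v@U))
```

```text
14.85 [0.4059526  0.22980606 0.19470581] [-0.   0.5 -0.1]
0.86 [398.8, 118.6] 0.27264527461238197 0.0056728216578497475
0.64 [426.6, 160.6] 0.45638026656028186 0.05269978522224569
```

```bash
python3 -c "
from bench import robot; print(robot.hand_in())"
```

```text
the job is handed in; nothing more can be done
None
```

I turned the ring to the tab and released it, pressed the button to its stop, backed the hand clear and handed the job in at about 15 s. Hand-in returned no verdict, and I didn't check ring alignment after the press (last seen lined up just before it) or the button's return. I also viewed 11 pictures, one over the limit of 10.

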